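# Hang the headband on the dryer's bar and work the lever through its zigzag gate

## Robot

A 6-joint arm with a two-finger parallel gripper is mounted at the origin on the work surface. World frame = base frame: x ahead of the robot, y to its left, z up, the work surface at z = 0. Lengths are in m, angles in degrees, forces in N, time in s.
With the tool pointing down it reaches from about 0.25 to 0.725 m from the base axis. Payload 9.7 kg.
Tool frame: the origin (TCP) lies on the centre line of the jaws, within the pads' length; the fingertips stand 19 mm ahead of it and the grasp point (between the pads) is the TCP (bot.tcp_to_tips is the z of the fingertips in the tool frame, in m); z points along the fingers, y is the line along which they close (so a half turn about z gives the same grasp; the last joint's range is limited). The gripper opens to 85 mm and grips with 20 to 120 N. Pads are 22 mm wide; open, the fingers measure 114 mm over their backs; the gripper's body (76 mm by 85 mm) begins 54 mm behind the grasp point. The pads swing forward as they close: fully open they stand 13 mm farther back than shut.
Start: joints at [-70.818, 4.979, 10.078, 95.1, 0, 90], TCP at [0.181, -0.519, 0.25] pointing down, gripper open.
Joint ranges: [-179.16, 179.16], [-48.56, 103.87], [-65.8, 70.77], [-126.05, 130.52], [-82.76, 87.17], [-180, 180]. Speed limits (degrees/s): [127.2, 127.2, 147.25, 180, 180, 180].

## Interface

Orientations are given as [roll, pitch, yaw] about the fixed x, y, z axes, in that order (R = Rz(yaw) Ry(pitch) Rx(roll)).
In Python, from workcell import bot gives the robot as it stands. The module is installed in compiled form; this text tells all that it offers.
- The arm moves only by the tool play_rows, never from a script. Its argument "increments" is a list of rows, each an object with "slide": the shift along the tool's x, y, z in mm, a list of three; "angular": the turn, a rotation vector about the tool's x, y, z in degrees, a list of three; "claw": the opening, from -1 (shut) to 1 (fully open). In form: [{"slide": [x, y, z], "angular": [rx, ry, rz], "claw": claw}, ...]. A call has 1 to 8 rows; each row shifts and turns the commanded pose from where the row before left it, along the tool's axes as they then stand; what a row does not reach is not made up. A row lasts 1/10 s, in which the tool goes at most 50 mm and 8.59 degrees, less where a joint would pass 70% of its speed; a pose out of reach is approached as far as the arm can. A call is refused whole if a number of a shift passes 50 or a number of a turn 8.59, either way. A call with a gripper value outside its range is refused whole. The fingers move at their own pace and stop on an object; "squeeze" is the grip in N (left out, the last holds). Time passes only in rows, so rows that do not move let the fingers close. It gives the time, the measured TCP pose, the force, the opening and the grip force at its end, in the units of the state.
- bot.get_obs(): the state, without advancing time (a new reading comes with each control period).
- bot.camera(name): name is "side" or "top"; returns the picture (480x640x3 uint8, red, green, blue); there is no depth.
- bot.camera_info(name): a dict with "fovy" (degrees; the focal length in pixels is half the picture's height over the tangent of half this angle, whatever the lens; pixels are square), "cx", "cy" (the principal point, pixels), "R" (3x3) and "t" (3): a world point X has camera coordinates R X + t. Camera axes: x right, y down, z forward; pixel columns grow to the right and rows downward; lengths in m; the calibration is good to about 2 mm. A picture is of the moment at which its call begins. camera_info takes no time and is no camera call.
- bot.job_done(): hands the job in; it is judged then, once.
The state is a dict: "time": time; "q": joint angles; "qd": joint speeds; "joint_efforts": joint torques, N m; "ee_pos": TCP position; "tcp_rot": TCP orientation; "wrist_force": force on the tool from outside, world axes, zero at the start; "torque": the same for the moment, N m; "opening": finger opening in m; "grasp_force": force on a finger pad.
Only numpy, scipy, OpenCV 4.12 (cv2) and the standard library are available. Lean on these libraries where they do the work, as an engineer would, in place of code of your own. Each camera call takes 0.05 s, during which the arm holds its last target. There are 200 camera calls.

## Task

Hang the headband over the dryer's bar so that its arch rests on the bar and its two ends hang straight down on either side, and let go of it. Then switch the dryer to its last setting: work the lever through the zigzag gate, feeling for the hidden gaps, until it is in the far lane and all the way home at the right-hand end. Leave everything else on the counter and on the dryer where it is.

Things in the scene. Friction and masses are not known exactly. Their poses are not given: they have to be found in the camera images.
- headband: Rigid dark plastic headband, about 60 g: an arch standing on its two ends. Origin on the counter midway between the ends; z up; y along the arch's 125 mm span (115 inside, open below); x across the band, 22 wide, 5 thick (weighted feet 30). The bow on top: middle knot 20 along x, 24 along y, heights 112.5 to 138.5 above the origin, to be gripped across x; its lobes (12 along x) reach y = +-35.
- arch (a point): Middle of the underside of the headband's arch, 108.5 above the headband's origin; this is what rests on the bar. The arch is gently peaked here (16 degrees either side) and centres itself.
- dryer: White counter-top warm-air dryer, fixed. Origin: centre of its underside; x away from the robot at yaw 0, y left, z up. Housing 180 (x) x 490 (y) x 70 tall. Its left part carries the drying bar, its right part the lever in its gate.
- bar_mid (a point): Middle of the axis of the steel drying bar, 16 in diameter, running along the dryer's x at height 195 (dryer x = 0, y = +160); two posts at dryer x = +-78 hold its ends, 140 clear between them. Free to both sides; a hung headband clears the housing by 24.
- gate_mid (a point): Middle of the zigzag gate, at dryer x = 0, y = -100, height 70: three parallel lanes along the dryer's y, 24 apart, parted by two rigid walls 8 thick, each with one gap. All of it lies hidden under a black brush seal (about 96 x 126, flush with the top, no resistance). Lanes and gaps are felt by pressing the lever lightly (5 to 10 N) against the wall.
- wall_near (a point): Middle of the wall between near and middle lane (dryer x = -12, y = -100, height 50), not of its gap. Its one gap is in the right half: the lever passes at some lever_lane middle between -0.034 and -0.004, new every time and hidden, with 9 mm of free play in all along the lane.
- wall_far (a point): Middle of the wall between middle and far lane (dryer x = +12, y = -100, height 50), not of its gap. Its one gap is in the left half: middle at some lever_lane between +0.004 and +0.034, new every time and hidden, with 9 mm of free play in all along the lane.
- last_slot (a point): Where the knob's centre is once the lever is home: far lane, right end (dryer x = 24, y = -145, height 114).
- knob (a point): Centre of the lever's black square knob, 24 x 24 and 38 tall (heights 95 to 133), sides along the dryer's x and y, on a 10 mm upright stalk. The lever slides level and the knob stays upright.
- lever_row (a joint): Lever's travel along the dryer's x, away from the robot (m): near lane 0 (start), middle lane 0.024, far lane 0.048, each with +-0.003 of play. Moving it takes about 1 to 2 N; where it is left it stays.
- lever_lane (a joint): Lever's travel along the lanes, the dryer's y, positive to the left (m): 0 at the gate's middle, stops at +-0.045. It starts between +0.01 and +0.04. The last slot is row 0.048, lane -0.045. Moving it takes about 1 to 2 N; where it is left it stays.
- hairbrush: Purple hairbrush, 205 x 60 x 28, lying left of the dryer. Leave it where it is.
- comb: Steel comb, 170 x 34 x 6, lying to the right. Leave it where it is.
- clipper: Steel nail clipper, 58 x 14 x 10, lying on top of the dryer, between lever and bar. Leave it where it is.
- cap_case: Round clear plastic shower cap case, 92 across, 28 tall. Leave it where it is.
- roller_a: Hard plastic hair roller (tube), 34 across, 62 tall, standing. Leave it where it is.
- roller_b: The second hair roller, same as roller_a. Leave it where it is.
- cream_jar: Cream jar, 60 across, 50 tall. Leave it where it is.
Not all that is in view belongs to the job. What is shaped like the headband but red is not meant.

How it is judged (in metres and radians):
On the way, in this order (a step that is already met when the one before it is completed fails the run):
1. the headband hangs released with its arch resting on the bar (z of arch in the frame of bar_mid between 0.002 and 0.016 m and y of arch in the frame of bar_mid between -0.02 and 0.02 m and x of arch in the frame of bar_mid between -0.06 and 0.06 m and angle between headband's own z axis and vertical below 0.25 rad and angle between the x axis of headband and the x axis of dryer, either way round below 0.6 rad and contact force between headband and the fingers below 0.2 N), for 0.3 s.
2. the lever is at the right end of the far lane (value of joint lever_row above 0.042 m and value of joint lever_lane below -0.039 m), for 0.2 s.
At the end, for the whole second after the job is handed in: Headband released, at rest across the bar: arch underside 2-16 mm above the bar axis, within 20 mm sideways, 60 mm along it from its middle; upright within 0.25 rad, square to the bar within 0.6 rad. Lever in the far lane (row above 0.042) at its right end (lane below -0.039) (all of step 1 and all of step 2 and linear speed of headband below 0.05 m/s and velocity of joint lever_lane below 0.02 m/s); the robot touches nothing.
It fails at once if a bystander is moved more than 30 mm (distance of any of hairbrush, comb, clipper, cap_case, roller_a, roller_b, cream_jar from where it was at the start of the episode above 0.03 m).
It also fails if it takes over 64 s, if anything falls off the work surface, if the arm or the gripper's body presses on something with over 40 N, if the wrist force passes 120 N, or if a joint passes its speed limit or range.

## Working session

There is one attempt and no reset: what is moved stays moved. The work goes in short steps, Python scripts to look and compute and a tool call to move; the robot and the scene stay as the last step left them, time stands still between calls to the robot, and variables do not carry over. Pictures are saved under pics/ and viewed, at most 10 in all, crops included, and the job is handed in when it is done.

Besides the shell and the picture viewer there is one more tool, called after "Call:" in YAML: its name, and indented under it one key for each argument. play_rows: Moves the arm, as the interface text tells. Its arguments: {"type":"object","properties":{"increments":{"type":"array"},"squeeze":{"type":"number"}},"required":["increments"]}

```bash
mkdir -p pics
python3 - <<'E'
from workcell import bot
import cv2
for n in("top","side"):
    im=bot.camera(n); cv2.imwrite(f"pics/{n}0.png",im[...,::-1]); i=bot.camera_info(n); print(n,i)
o=bot.get_obs(); print(o)
E
```

```text
top {'fovy': 52.61036041130913, 'cx': 318.855149929156, 'cy': 237.41340997724743, 'R': array([[-0.00198689, -0.99997807, -0.00631826],
       [-0.99463752,  0.00262954, -0.10338898],
       [ 0.10340333,  0.00607895, -0.99462093]]), 't': array([0.00818387, 0.59316417, 1.15844596])}
side {'fovy': 55.887972204780354, 'cx': 316.72786022111086, 'cy': 243.41337373732333, 'R': array([[-0.98512308, -0.17080362,  0.01893788],
       [-0.09904081,  0.4742306 , -0.87481213],
       [ 0.14044016, -0.86367324, -0.48409204]]), 't': array([0.5640796 , 0.18779508, 1.19396279])}
{'time': 0.1, 'q': array([-7.08173824e+01,  5.00754717e+00,  1.00363274e+01,  9.50982567e+01,
       -1.27144338e-04,  9.00005085e+01]), 'qd': array([-0.02572541,  0.04205828,  0.10666596,  0.06175233,  0.01432572,
        0.03104318]), 'joint_efforts': array([-3.81182981e-04, -5.21560800e+01,  4.65654016e+01,  1.61259033e-02,
        3.08789367e-06, -9.96220194e-06]), 'ee_pos': array([ 0.1806562 , -0.51928295,  0.24963391]), 'tcp_rot': array([-1.79930524e+02,  1.27760790e-04,  1.91821093e+01]), 'wrist_force': array([-0.39327312, -0.09925381, -0.42588849]), 'torque': array([-0.01916234, -0.05086867,  0.01879505]), 'grasp_force': 0.0, 'opening': 0.08512543164379552}
```

View pics/top0.png

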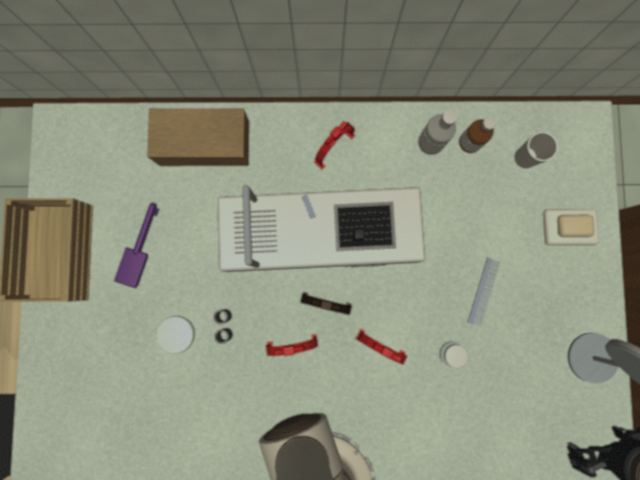

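View pics/side0.png

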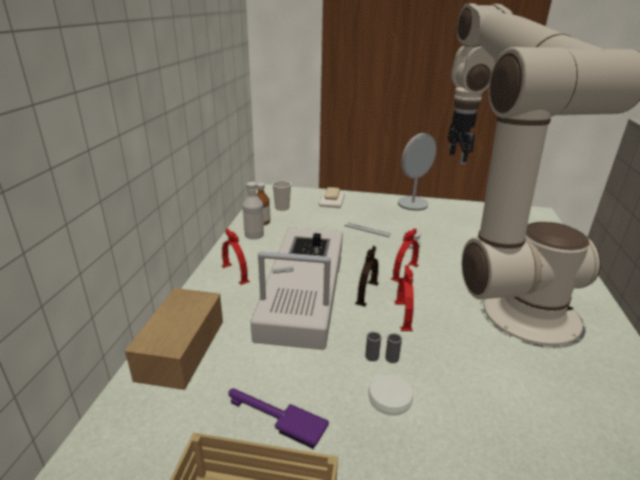

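The top view shows the dark headband at (326,303), with red ones at (292,347), (382,347) and (335,145). Only the dark one fits the description. The bar runs from (249,190) to (251,262), and the knob is near (359,233). I'll measure these and enlarge a crop of the candidate.

```bash
cat > h.py <<'E'
from workcell import bot
import cv2, numpy as np
I={n:bot.camera_info(n) for n in("top","side")}
def ray(n,u,v):
    i=I[n]; f=240/np.tan(np.radians(i["fovy"]/2)); R=np.array(i["R"]); t=np.array(i["t"])
    return -R.T@t, R.T@np.array([(u-i["cx"])/f,(v-i["cy"])/f,1])
def plane(n,u,v,z):
    c,d=ray(n,u,v); return c+d*(z-c[2])/d[2]
def proj(n,X):
    i=I[n]; f=240/np.tan(np.radians(i["fovy"]/2)); p=np.array(i["R"])@X+i["t"]; return np.array([i["cx"]+f*p[0]/p[2],i["cy"]+f*p[1]/p[2]])
def tri(a,b):
    A=[];y=[]
    for n,p in(("top",a),("side",b)):
        c,d=ray(n,*p); d/=np.linalg.norm(d); P=np.eye(3)-np.outer(d,d); A.append(P);y.append(P@c)
    return np.linalg.lstsq(np.vstack(A),np.hstack(y),rcond=None)[0]
E
python3 - <<'E'
from h import *
np.set_printoptions(precision=4,suppress=True)
t=cv2.imread("pics/top0.png");s=cv2.imread("pics/side0.png")
def comp(m,u,v):
    n,l,st,c=cv2.connectedComponentsWithStats(m.astype(np.uint8)); 
    d=np.linalg.norm(c[1:]-[u,v],axis=1)+1000*(st[1:,4]<15); k=1+d.argmin(); return (l==k).astype(np.uint8),st[k],c[k]
g=t.max(2)
m,st,c=comp(g<85,326,303); r=cv2.minAreaRect(cv2.findNonZero(m)); print("hb",st,c,r, cv2.boxPoints(r).tolist())
print("hb top at z.125",plane("top",*c,.125))
ms,ss,cs=comp(s.max(2)<70,370,275); print("hb side",ss,cs)
# dryer top
hsv=cv2.cvtColor(t,cv2.COLOR_BGR2HSV)
print("dryer px",t[210,300],"counter",t[290,400])
w=((t.min(2)>165)&(hsv[...,1]<22)).astype(np.uint8); w=cv2.morphologyEx(w,cv2.MORPH_CLOSE,np.ones((9,9)))
m2,st2,c2=comp(w,318,230); cnt=max(cv2.findContours(m2,0,2)[0],key=cv2.contourArea); r2=cv2.minAreaRect(cnt); print("dryer",st2,r2)
B=cv2.boxPoints(r2); print(np.array([plane("top",*b,.07) for b in B]))
big=lambda im,x,y,w,h,k:cv2.resize(im[y:y+h,x:x+w],None,fx=k,fy=k,interpolation=2)
a=big(t,210,180,225,150,3.5); b=big(s,235,215,180,130,3.5)
cv2.imwrite("pics/cropt.png",big(t,210,180,220,145,3.6)); cv2.imwrite("pics/crops.png",big(s,235,215,180,130,4))
E
```

```text
hb [301 293  50  21 436] [325.5711 303.9702] ((325.6470947265625, 303.41180419921875), (50.447410583496094, 10.186495780944824), 14.03624439239502) [[299.94122314453125, 302.2353210449219], [302.41180419921875, 292.3529968261719], [351.35296630859375, 304.5882873535156], [348.88238525390625, 314.4706115722656]]
hb top at z.125 [ 0.4346 -0.0084  0.125 ]
hb side [357 247  21  59 508] [367.6142 275.0728]
dryer px [169 185 182] counter [149 169 160]
dryer [ 252  199  154   68 5320] ((327.6277160644531, 230.78347778320312), (63.75094985961914, 151.80715942382812), 87.11357879638672)
[[ 0.6727  0.1703  0.07  ]
 [ 0.6901 -0.1917  0.07  ]
 [ 0.5379 -0.1963  0.07  ]
 [ 0.5208  0.1608  0.07  ]]
```

View pics/cropt.png

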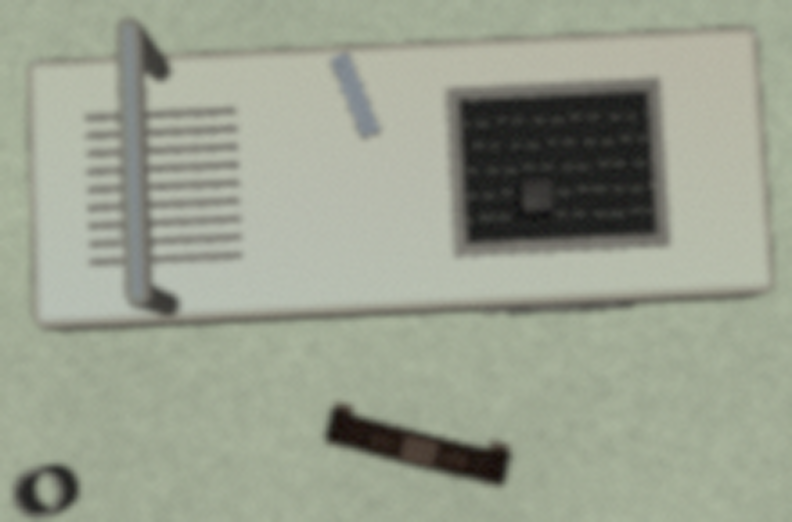

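View pics/crops.png

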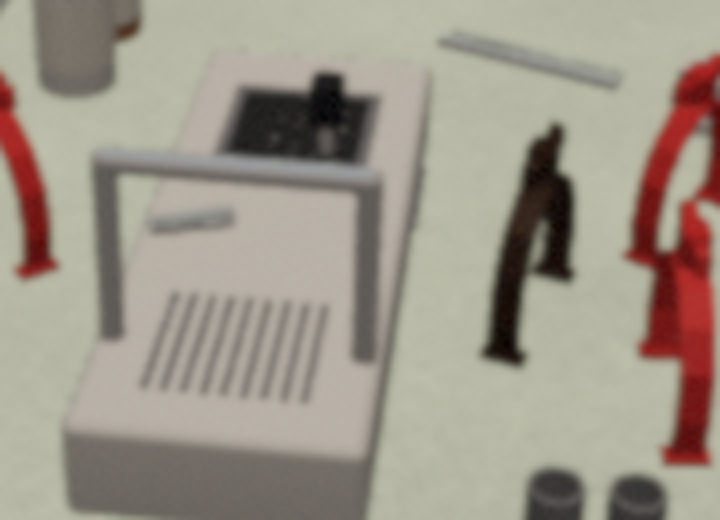

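The top crop confirms the dark headband with its knot at (419,449), which is full-frame (326.4,304.7). It also shows the bar, the gate and the knob at full-frame (359.4,234.2). The side crop shows the same dark band standing alone.

Run:
```python
from h import *
np.set_printoptions(precision=4,suppress=True)
T=lambda x,y:(210+x/3.6-.36,180+y/3.6-.36)
S=lambda x,y:(235+x/4-.375,215+y/4-.375)
for c in((30,62),(752,30),(773,290),(38,325)): print("dry",plane("top",*T(*c),.07))
for c in((128,25),(138,300)): print("bar top",plane("top",*T(*c),.203))
for c in((453,90),(657,80),(665,242),(458,252)): print("seal",plane("top",*T(*c),.07))
for c in((524,178),(552,178),(553,212),(524,212),(538,195)): print("knob",plane("top",*T(*c),.133))
print("knot",plane("top",*T(419,449),.1385), "tri",tri(T(419,449),S(547,147)))
for c in((343,410),(499,450)): print("foot?",plane("top",*T(*c),.0))
print("arch ends",[plane("top",*T(*c),.06) for c in((331,422),(505,468))])
for c in ((505,354),(557,272)): print("foot side",plane("side",*S(*c),.0))
for c in ((313,75),(343,75),): print("knobside",plane("side",*S(*c),.133))
print("bar tri", tri(T(128,22),S(97,155)),tri(T(138,303),S(380,180)))
```

```text
dry [0.6873 0.2477 0.07  ]
dry [ 0.7073 -0.2319  0.07  ]
dry [ 0.5345 -0.2416  0.07  ]
dry [0.5128 0.2391 0.07  ]
bar top [0.6839 0.1616 0.203 ]
bar top [0.5221 0.1535 0.203 ]
seal [ 0.6676 -0.0332  0.07  ]
seal [ 0.6739 -0.1683  0.07  ]
seal [ 0.5662 -0.1717  0.07  ]
seal [ 0.56   -0.0359  0.07  ]
knob [ 0.6011 -0.0753  0.133 ]
knob [ 0.6011 -0.0927  0.133 ]
knob [ 0.5798 -0.0931  0.133 ]
knob [ 0.5798 -0.0751  0.133 ]
knob [ 0.5904 -0.0839  0.133 ]
knot [ 0.4342 -0.0093  0.1385] tri [ 0.4322 -0.0094  0.1367]
foot? [0.4563 0.0419 0.    ]
foot? [ 0.4288 -0.0655  0.    ]
arch ends [array([0.4492, 0.0477, 0.06  ]), array([ 0.4192, -0.0661,  0.06  ])]
foot side [0.4449 0.0375 0.    ]
foot side [ 0.4164 -0.0692  0.    ]
knobside [ 0.6011 -0.0854  0.133 ]
knobside [ 0.5802 -0.0898  0.133 ]
bar tri [0.6859 0.1621 0.1986] [0.5201 0.1544 0.197 ]
```

Call:
play_rows:
  increments:
    - {"slide":[33.8,-33.2,0],"angular":[0,0,0],"claw":1}
    - {"slide":[33.8,-33.2,0],"angular":[0,0,0],"claw":1}
    - {"slide":[33.8,-33.2,0],"angular":[0,0,0],"claw":1}
    - {"slide":[33.8,-33.2,0],"angular":[0,0,0],"claw":1}
    - {"slide":[33.8,-33.2,0],"angular":[0,0,0],"claw":1}
    - {"slide":[33.8,-33.2,0],"angular":[0,0,0],"claw":1}
    - {"slide":[33.8,-33.2,0],"angular":[0,0,0],"claw":1}
    - {"slide":[33.8,-33.2,0],"angular":[0,0,0],"claw":1}

```text
time: 0.9
ee_pos: [0.3491, -0.1779, 0.2502]
tcp_rot: [180.0, -0.0, 19.2]
wrist_force: [1.4, -0.6, 1.1]
opening: 0.0856
grasp_force: 0.0
```

Call:
play_rows:
  increments:
    - {"slide":[33.8,-33.2,0],"angular":[0,0,0],"claw":1}
    - {"slide":[33.8,-33.2,0],"angular":[0,0,0],"claw":1}
    - {"slide":[33.8,-33.2,0],"angular":[0,0,0],"claw":1}
    - {"slide":[33.8,-33.2,0],"angular":[0,0,0],"claw":1}
    - {"slide":[0,0,0],"angular":[0,0,-8],"claw":1}
    - {"slide":[0,0,0],"angular":[0,0,-8],"claw":1}
    - {"slide":[0,0,0],"angular":[0,0,-8],"claw":1}
    - {"slide":[0,0,0],"angular":[0,0,-8],"claw":1}

```text
time: 1.7
ee_pos: [0.4328, -0.0096, 0.2499]
tcp_rot: [-180.0, 0.0, 51.6]
wrist_force: [-0.9, -0.3, 0.3]
opening: 0.0856
grasp_force: 0.0
```

Call:
play_rows:
  increments:
    - {"slide":[0,0,0],"angular":[0,0,-8],"claw":1}
    - {"slide":[0,0,0],"angular":[0,0,-8],"claw":1}
    - {"slide":[0,0,0],"angular":[0,0,-8],"claw":1}
    - {"slide":[0,0,0],"angular":[0,0,0],"claw":1}
    - {"slide":[0,0,0],"angular":[0,0,0],"claw":1}

```text
time: 2.2
ee_pos: [0.4328, -0.0099, 0.2501]
tcp_rot: [-180.0, 0.0, 74.9]
wrist_force: [0.2, 1.2, -0.1]
opening: 0.0853
grasp_force: 0.0
```

Call:
play_rows:
  increments:
    - {"slide":[0,0,35],"angular":[0,0,0],"claw":1}
    - {"slide":[0,0,30],"angular":[0,0,0],"claw":1}
    - {"slide":[0,0,25],"angular":[0,0,0],"claw":1}
    - {"slide":[0,0,15],"angular":[0,0,0],"claw":1}
    - {"slide":[0,0,10],"angular":[0,0,0],"claw":1}
    - {"slide":[0,0,0],"angular":[0,0,0],"claw":1}

```text
time: 2.8
ee_pos: [0.4326, -0.0099, 0.1346]
tcp_rot: [-179.9, 0.0, 75.1]
wrist_force: [-0.5, -0.4, 0.7]
opening: 0.0858
grasp_force: 0.0
```

Run:
```python
from h import *
s=bot.camera("side")[...,::-1]; t=bot.camera("top")[...,::-1]
k=lambda im,x,y:cv2.resize(im[y:y+120,x:x+100],None,fx=4,fy=4,interpolation=2)
cv2.imwrite("pics/g1.png",np.hstack([k(s,320,200),k(t,280,250)]))
```

```text
(no output)
```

View pics/g1.png

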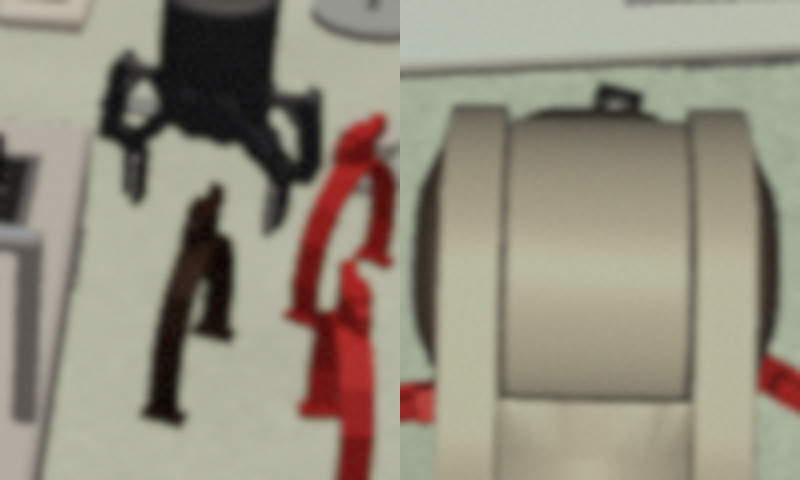

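The side crop shows the knot at (205,210), centred between the fingertips at (133,190) and (272,215). I'll close on it.

Call:
play_rows:
  increments:
    - {"slide":[0,0,0],"angular":[0,0,0],"claw":-1}
    - {"slide":[0,0,0],"angular":[0,0,0],"claw":-1}
    - {"slide":[0,0,0],"angular":[0,0,0],"claw":-1}
    - {"slide":[0,0,0],"angular":[0,0,0],"claw":-1}
    - {"slide":[0,0,0],"angular":[0,0,0],"claw":-1}
    - {"slide":[0,0,0],"angular":[0,0,0],"claw":-1}
    - {"slide":[0,0,0],"angular":[0,0,0],"claw":-1}
    - {"slide":[0,0,0],"angular":[0,0,0],"claw":-1}
  squeeze: 40

```text
time: 3.7
ee_pos: [0.433, -0.0099, 0.1356]
tcp_rot: [180.0, -0.0, 75.2]
wrist_force: [-0.8, 0.2, 3.5]
opening: 0.0192
grasp_force: 40.1
```

Call:
play_rows:
  increments:
    - {"slide":[0,0,-15],"angular":[0,0,0],"claw":-1}
    - {"slide":[0,0,-30],"angular":[0,0,0],"claw":-1}
    - {"slide":[0,0,-40],"angular":[0,0,0],"claw":-1}
    - {"slide":[0,0,-30],"angular":[0,0,0],"claw":-1}
    - {"slide":[0,0,-10],"angular":[0,0,0],"claw":-1}
    - {"slide":[0,0,0],"angular":[0,0,-5.8],"claw":-1}
    - {"slide":[0,0,0],"angular":[0,0,-5.8],"claw":-1}
    - {"slide":[0,0,0],"angular":[0,0,-5.7],"claw":-1}

```text
time: 4.5
ee_pos: [0.4327, -0.0099, 0.26]
tcp_rot: [-179.9, -0.0, 92.7]
wrist_force: [-0.6, -0.2, -0.7]
opening: 0.0193
grasp_force: 39.4
```

Call:
play_rows:
  increments:
    - {"slide":[15,5,0],"angular":[0,0,0],"claw":-1}
    - {"slide":[30,5,0],"angular":[0,0,0],"claw":-1}
    - {"slide":[35,5,0],"angular":[0,0,0],"claw":-1}
    - {"slide":[35,5,0],"angular":[0,0,0],"claw":-1}
    - {"slide":[30,4,0],"angular":[0,0,0],"claw":-1}
    - {"slide":[16,0,0],"angular":[0,0,0],"claw":-1}
    - {"slide":[0,0,0],"angular":[0,0,0],"claw":-1}
    - {"slide":[0,0,0],"angular":[0,0,0],"claw":-1}

```text
time: 5.3
ee_pos: [0.4497, 0.1519, 0.2599]
tcp_rot: [-179.9, 0.0, 92.5]
wrist_force: [-0.1, -0.2, -0.4]
opening: 0.0191
grasp_force: 39.5
```

Run:
```python
from h import *
s=bot.camera("side")[...,::-1]
cv2.imwrite("pics/s2.png",cv2.resize(s[190:390,220:440],None,fx=2.7,fy=2.7,interpolation=2))
```

```text
(no output)
```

View pics/s2.png

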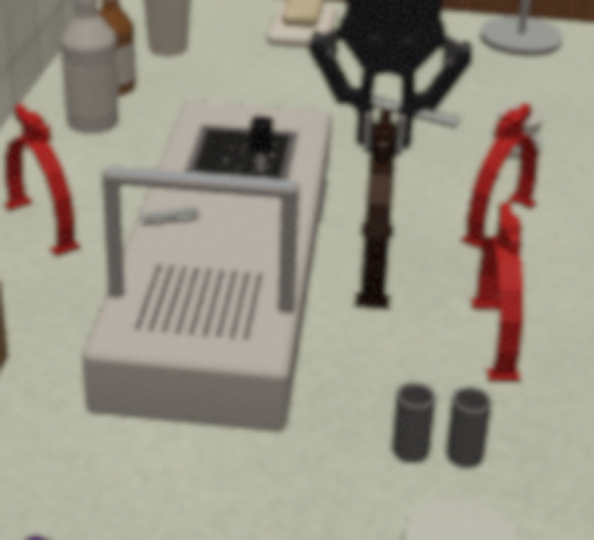

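The headband hangs plumb in the grip at (380,200) in the crop. The bar is free, running from (110,175) to (297,187), so I'll slide the arch over it.

Call:
play_rows:
  increments:
    - {"slide":[0,15,0],"angular":[0,0,0],"claw":-1}
    - {"slide":[0,30,0],"angular":[0,0,0],"claw":-1}
    - {"slide":[0,35,0],"angular":[0,0,0],"claw":-1}
    - {"slide":[0,35,0],"angular":[0,0,0],"claw":-1}
    - {"slide":[0,28,0],"angular":[0,0,0],"claw":-1}
    - {"slide":[0,10,0],"angular":[0,0,0],"claw":-1}
    - {"slide":[0,0,0],"angular":[0,0,0],"claw":-1}

```text
time: 6.05
ee_pos: [0.6038, 0.1572, 0.2591]
tcp_rot: [-179.9, 0.0, 92.4]
wrist_force: [0.1, -0.1, -0.6]
opening: 0.0196
grasp_force: 39.6
```

Call:
play_rows:
  increments:
    - {"slide":[0,0,10],"angular":[0,0,0],"claw":-1}
    - {"slide":[0,0,8],"angular":[0,0,0],"claw":-1}
    - {"slide":[0,0,5],"angular":[0,0,0],"claw":-1}
    - {"slide":[0,0,3],"angular":[0,0,0],"claw":-1}
    - {"slide":[0,0,2],"angular":[0,0,0],"claw":-1}
    - {"slide":[0,0,0],"angular":[0,0,0],"claw":-1}

```text
time: 6.65
ee_pos: [0.6025, 0.1587, 0.2323]
tcp_rot: [180.0, -0.0, 92.5]
wrist_force: [-0.7, -0.4, -1.0]
opening: 0.0191
grasp_force: 39.6
```

Call:
play_rows:
  increments:
    - {"slide":[0,0,2],"angular":[0,0,0],"claw":-1}
    - {"slide":[0,0,0],"angular":[0,0,0],"claw":-1}

```text
time: 6.85
ee_pos: [0.6028, 0.1587, 0.2309]
tcp_rot: [179.9, -0.0, 92.5]
wrist_force: [-0.2, -0.7, 2.1]
opening: 0.0194
grasp_force: 39.9
```

Run:
```python
from h import *
s=bot.camera("side")[...,::-1]
cv2.imwrite("pics/s3.png",cv2.resize(s[190:360,220:380],None,fx=3.5,fy=3.5,interpolation=2))
```

```text
(no output)
```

View pics/s3.png

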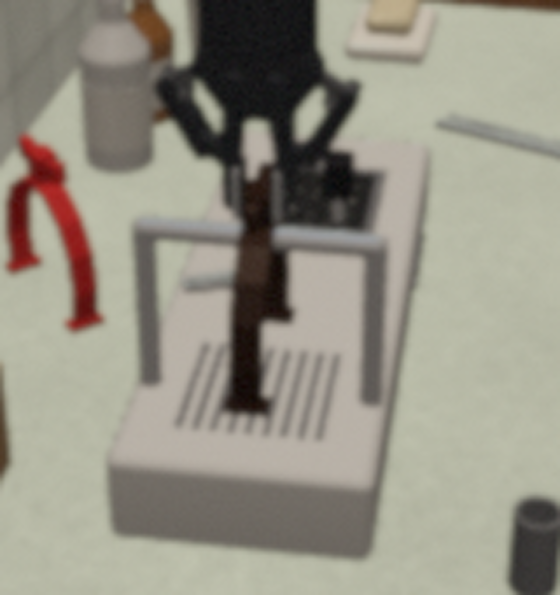

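The arch sits on the bar at crop (258,235) with its legs on either side, and the wrist force shows contact. I'll release gently.

Call:
play_rows:
  increments:
    - {"slide":[0,0,0],"angular":[0,0,0],"claw":-0.4}
    - {"slide":[0,0,0],"angular":[0,0,0],"claw":-0.3}
    - {"slide":[0,0,0],"angular":[0,0,0],"claw":0}
    - {"slide":[0,0,0],"angular":[0,0,0],"claw":0}
    - {"slide":[0,0,0],"angular":[0,0,0],"claw":0}
    - {"slide":[0,0,0],"angular":[0,0,0],"claw":0}
  squeeze: 20

```text
time: 7.5
ee_pos: [0.6028, 0.1586, 0.2302]
tcp_rot: [-180.0, -0.0, 92.5]
wrist_force: [-1.0, -1.0, 0.1]
opening: 0.0431
grasp_force: 0.0
```

Call:
play_rows:
  increments:
    - {"slide":[0,0,-10],"angular":[0,0,0],"claw":0}
    - {"slide":[0,0,-25],"angular":[0,0,0],"claw":0}
    - {"slide":[0,0,-25],"angular":[0,0,0],"claw":0}
    - {"slide":[0,0,-20],"angular":[0,0,0],"claw":0}
    - {"slide":[0,0,0],"angular":[0,0,0],"claw":0}

```text
time: 8.0
ee_pos: [0.6032, 0.1587, 0.3141]
tcp_rot: [179.7, -0.1, 92.5]
wrist_force: [0.3, 0.3, 1.5]
opening: 0.0427
grasp_force: 0.0
```

Run:
```python
from h import *
s=bot.camera("side")[...,::-1]
cv2.imwrite("pics/s4.png",cv2.resize(s[190:360,220:380],None,fx=3.5,fy=3.5,interpolation=2))
```

```text
(no output)
```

View pics/s4.png

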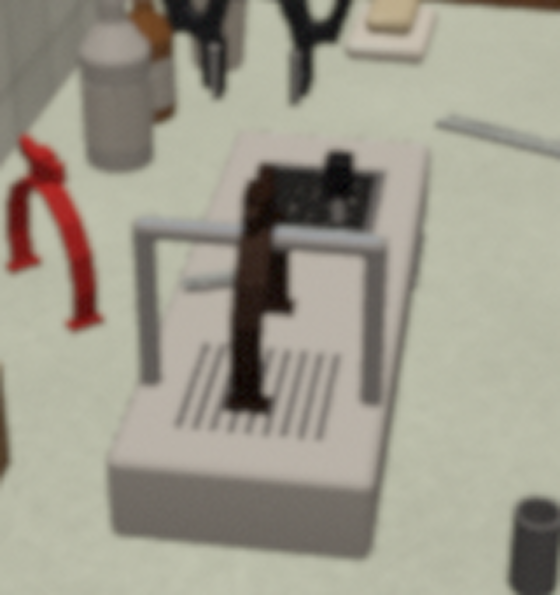

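The headband is released and hangs upright on the bar (crop (255,235)). Next I'll go above the knob.

Call:
play_rows:
  increments:
    - {"slide":[-25,-4,0],"angular":[0,0,0],"claw":1}
    - {"slide":[-45,-4,0],"angular":[0,0,0],"claw":1}
    - {"slide":[-45,-4,0],"angular":[0,0,0],"claw":1}
    - {"slide":[-45,-4,0],"angular":[0,0,0],"claw":1}
    - {"slide":[-45,-4,0],"angular":[0,0,0],"claw":1}
    - {"slide":[-37,-3.6,0],"angular":[0,0,0],"claw":1}
    - {"slide":[0,0,20],"angular":[0,0,0],"claw":1}
    - {"slide":[0,0,20],"angular":[0,0,0],"claw":1}

```text
time: 8.85
ee_pos: [0.5894, -0.0857, 0.2691]
tcp_rot: [-180.0, -0.0, 92.3]
wrist_force: [0.1, 1.3, 0.9]
opening: 0.0851
grasp_force: 0.0
```

Call:
play_rows:
  increments:
    - {"slide":[0,0,40],"angular":[0,0,0],"claw":1}
    - {"slide":[0,0,40],"angular":[0,0,0],"claw":1}
    - {"slide":[0,0,25],"angular":[0,0,0],"claw":1}
    - {"slide":[0,0,25],"angular":[0,0,0],"claw":1}
    - {"slide":[0,0,16],"angular":[0,0,0],"claw":1}
    - {"slide":[0,0,10],"angular":[0,0,0],"claw":1}
    - {"slide":[0,0,0],"angular":[0,0,0],"claw":1}

```text
time: 9.55
ee_pos: [0.5887, -0.0841, 0.1124]
tcp_rot: [-179.8, -0.0, 92.5]
wrist_force: [-0.8, 0.1, 0.5]
opening: 0.0855
grasp_force: 0.0
```

Run:
```python
from h import *
s=bot.camera("side")[...,::-1]
cv2.imwrite("pics/s5.png",cv2.resize(s[190:310,240:360],None,fx=4.5,fy=4.5,interpolation=2))
```

```text
(no output)
```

View pics/s5.png

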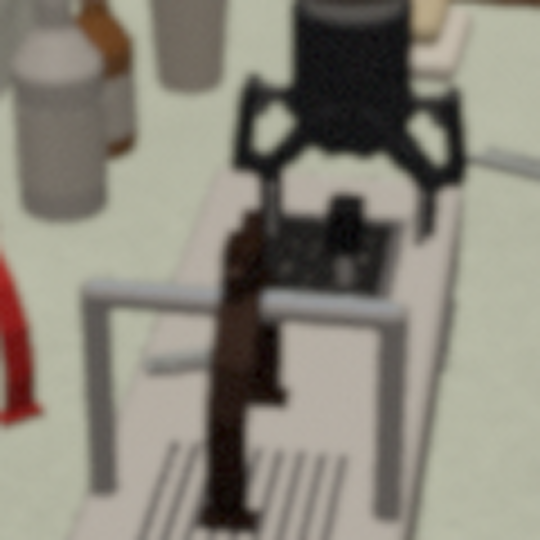

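The knob (crop (345,225)) stands centred between the open fingers at (270,210) and (428,220). I'll grip it.

Call:
play_rows:
  increments:
    - {"slide":[0,0,-4],"angular":[0,0,0],"claw":-1}
    - {"slide":[0,0,0],"angular":[0,0,0],"claw":-1}
    - {"slide":[0,0,0],"angular":[0,0,0],"claw":-1}
    - {"slide":[0,0,0],"angular":[0,0,0],"claw":-1}
    - {"slide":[0,0,0],"angular":[0,0,0],"claw":-1}
    - {"slide":[0,0,0],"angular":[0,0,0],"claw":-1}
    - {"slide":[0,0,0],"angular":[0,0,0],"claw":-1}
    - {"slide":[0,0,0],"angular":[0,0,0],"claw":-1}
  squeeze: 40

```text
time: 10.4
ee_pos: [0.5898, -0.0842, 0.1188]
tcp_rot: [180.0, 0.0, 92.5]
wrist_force: [-1.6, 0.6, 6.6]
opening: 0.0234
grasp_force: 44.1
```

Call:
play_rows:
  increments:
    - {"slide":[-4,0,0],"angular":[0,0,0],"claw":-1}
    - {"slide":[-4,0,0],"angular":[0,0,0],"claw":-1}
    - {"slide":[-4,0,0],"angular":[0,0,0],"claw":-1}
    - {"slide":[-4,0,0],"angular":[0,0,0],"claw":-1}
    - {"slide":[0,0,0],"angular":[0,0,0],"claw":-1}

```text
time: 10.9
ee_pos: [0.5906, -0.1005, 0.1188]
tcp_rot: [180.0, 0.0, 92.5]
wrist_force: [0.3, -0.5, 5.0]
opening: 0.0235
grasp_force: 44.3
```

Call:
play_rows:
  increments:
    - {"slide":[0,2,0],"angular":[0,0,0],"claw":-1}
    - {"slide":[0,2,0],"angular":[0,0,0],"claw":-1}
    - {"slide":[0,0,0],"angular":[0,0,0],"claw":-1}

```text
time: 11.2
ee_pos: [0.5943, -0.1002, 0.1188]
tcp_rot: [-180.0, 0.0, 92.5]
wrist_force: [-2.5, -0.6, 6.1]
opening: 0.0236
grasp_force: 44.3
```

Call:
play_rows:
  increments:
    - {"slide":[0,1,0],"angular":[0,0,0],"claw":-1}
    - {"slide":[0,1,0],"angular":[0,0,0],"claw":-1}
    - {"slide":[0,0,0],"angular":[0,0,0],"claw":-1}

```text
time: 11.5
ee_pos: [0.5948, -0.1002, 0.1187]
tcp_rot: [-179.8, 0.0, 92.5]
wrist_force: [-10.2, -1.0, 11.3]
opening: 0.0234
grasp_force: 45.0
```

Call:
play_rows:
  increments:
    - {"slide":[-1.5,-0.4,0],"angular":[0,0,0],"claw":-1}
    - {"slide":[-1.5,0,0],"angular":[0,0,0],"claw":-1}
    - {"slide":[-1.5,0,0],"angular":[0,0,0],"claw":-1}
    - {"slide":[0,0,0],"angular":[0,0,0],"claw":-1}

```text
time: 11.9
ee_pos: [0.5949, -0.1039, 0.1187]
tcp_rot: [-179.9, -0.1, 92.5]
wrist_force: [-7.9, 2.9, 9.8]
opening: 0.0231
grasp_force: 44.8
```

Call:
play_rows:
  increments:
    - {"slide":[-1.5,0,0],"angular":[0,0,0],"claw":-1}
    - {"slide":[-1.5,0,0],"angular":[0,0,0],"claw":-1}
    - {"slide":[-1,0,0],"angular":[0,0,0],"claw":-1}
    - {"slide":[0,0,0],"angular":[0,0,0],"claw":-1}

```text
time: 12.3
ee_pos: [0.5963, -0.1084, 0.1188]
tcp_rot: [180.0, -0.0, 92.5]
wrist_force: [-0.4, 1.2, 5.7]
opening: 0.0236
grasp_force: 44.3
```

Call:
play_rows:
  increments:
    - {"slide":[-1,1.5,0],"angular":[0,0,0],"claw":-1}
    - {"slide":[0,1.5,0],"angular":[0,0,0],"claw":-1}
    - {"slide":[0,1.5,0],"angular":[0,0,0],"claw":-1}
    - {"slide":[0,0,0],"angular":[0,0,0],"claw":-1}

```text
time: 12.7
ee_pos: [0.601, -0.1093, 0.1188]
tcp_rot: [180.0, 0.0, 92.5]
wrist_force: [-1.3, -0.3, 6.0]
opening: 0.0237
grasp_force: 44.3
```

Call:
play_rows:
  increments:
    - {"slide":[0,2.5,0],"angular":[0,0,0],"claw":-1}
    - {"slide":[0,2.5,0],"angular":[0,0,0],"claw":-1}
    - {"slide":[0,2.5,0],"angular":[0,0,0],"claw":-1}
    - {"slide":[0,2.5,0],"angular":[0,0,0],"claw":-1}
    - {"slide":[0,2.5,0],"angular":[0,0,0],"claw":-1}
    - {"slide":[0,2.5,0],"angular":[0,0,0],"claw":-1}
    - {"slide":[0,0,0],"angular":[0,0,0],"claw":-1}

```text
time: 13.4
ee_pos: [0.6163, -0.1087, 0.1188]
tcp_rot: [179.9, 0.0, 92.5]
wrist_force: [-0.0, -0.8, 5.5]
opening: 0.0237
grasp_force: 44.2
```

Call:
play_rows:
  increments:
    - {"slide":[2,0,0],"angular":[0,0,0],"claw":-1}
    - {"slide":[2,0,0],"angular":[0,0,0],"claw":-1}
    - {"slide":[0,2,0],"angular":[0,0,0],"claw":-1}
    - {"slide":[0,1.5,0],"angular":[0,0,0],"claw":-1}
    - {"slide":[0,0,0],"angular":[0,0,0],"claw":-1}

```text
time: 13.9
ee_pos: [0.6187, -0.1045, 0.1187]
tcp_rot: [-179.9, 0.0, 92.5]
wrist_force: [-4.8, -0.6, 7.5]
opening: 0.0236
grasp_force: 44.7
```

Call:
play_rows:
  increments:
    - {"slide":[1.5,0.4,0],"angular":[0,0,0],"claw":-1}
    - {"slide":[1.5,0,0],"angular":[0,0,0],"claw":-1}
    - {"slide":[1.5,0,0],"angular":[0,0,0],"claw":-1}
    - {"slide":[0,0,0],"angular":[0,0,0],"claw":-1}

```text
time: 14.3
ee_pos: [0.6186, -0.1006, 0.1187]
tcp_rot: [-179.9, 0.1, 92.5]
wrist_force: [-5.2, -3.2, 8.1]
opening: 0.0233
grasp_force: 44.7
```

Call:
play_rows:
  increments:
    - {"slide":[1.5,0,0],"angular":[0,0,0],"claw":-1}
    - {"slide":[1.5,0,0],"angular":[0,0,0],"claw":-1}
    - {"slide":[1,0,0],"angular":[0,0,0],"claw":-1}
    - {"slide":[0,0,0],"angular":[0,0,0],"claw":-1}

```text
time: 14.7
ee_pos: [0.6184, -0.0967, 0.1187]
tcp_rot: [-179.9, 0.1, 92.4]
wrist_force: [-5.6, -4.1, 8.0]
opening: 0.0237
grasp_force: 44.7
```

Call:
play_rows:
  increments:
    - {"slide":[1.5,0,0],"angular":[0,0,0],"claw":-1}
    - {"slide":[1.5,0,0],"angular":[0,0,0],"claw":-1}
    - {"slide":[1,0,0],"angular":[0,0,0],"claw":-1}
    - {"slide":[0,0,0],"angular":[0,0,0],"claw":-1}

```text
time: 15.1
ee_pos: [0.6183, -0.0927, 0.1187]
tcp_rot: [-179.9, 0.1, 92.4]
wrist_force: [-5.6, -2.8, 9.2]
opening: 0.0237
grasp_force: 44.7
```

Call:
play_rows:
  increments:
    - {"slide":[1.5,0.2,0],"angular":[0,0,0],"claw":-1}
    - {"slide":[1.5,0,0],"angular":[0,0,0],"claw":-1}
    - {"slide":[1,0,0],"angular":[0,0,0],"claw":-1}
    - {"slide":[0,0,0],"angular":[0,0,0],"claw":-1}

```text
time: 15.5
ee_pos: [0.6192, -0.0881, 0.1187]
tcp_rot: [180.0, 0.0, 92.5]
wrist_force: [-0.9, -0.7, 6.1]
opening: 0.0233
grasp_force: 44.3
```

Call:
play_rows:
  increments:
    - {"slide":[1,1.5,0],"angular":[0,0,0],"claw":-1}
    - {"slide":[0,1.5,0],"angular":[0,0,0],"claw":-1}
    - {"slide":[0,2,0],"angular":[0,0,0],"claw":-1}
    - {"slide":[0,0,0],"angular":[0,0,0],"claw":-1}

```text
time: 15.9
ee_pos: [0.6243, -0.0869, 0.1187]
tcp_rot: [180.0, 0.0, 92.5]
wrist_force: [-0.0, -1.6, 6.3]
opening: 0.0236
grasp_force: 44.3
```

Call:
play_rows:
  increments:
    - {"slide":[0,2.5,0],"angular":[0,0,0],"claw":-1}
    - {"slide":[0,2.5,0],"angular":[0,0,0],"claw":-1}
    - {"slide":[0,2.5,0],"angular":[0,0,0],"claw":-1}
    - {"slide":[0,2.5,0],"angular":[0,0,0],"claw":-1}
    - {"slide":[0,2.5,0],"angular":[0,0,0],"claw":-1}
    - {"slide":[0,2.5,0],"angular":[0,0,0],"claw":-1}
    - {"slide":[0,0,0],"angular":[0,0,0],"claw":-1}

```text
time: 16.6
ee_pos: [0.6395, -0.0862, 0.1187]
tcp_rot: [180.0, 0.0, 92.5]
wrist_force: [0.1, -0.6, 5.4]
opening: 0.0235
grasp_force: 44.3
```

Call:
play_rows:
  increments:
    - {"slide":[-5,0,0],"angular":[0,0,0],"claw":-1}
    - {"slide":[-7,0,0],"angular":[0,0,0],"claw":-1}
    - {"slide":[-7,0,0],"angular":[0,0,0],"claw":-1}
    - {"slide":[-7,0,0],"angular":[0,0,0],"claw":-1}
    - {"slide":[-7,0,0],"angular":[0,0,0],"claw":-1}
    - {"slide":[-7,0,0],"angular":[0,0,0],"claw":-1}
    - {"slide":[0,0,0],"angular":[0,0,0],"claw":-1}

```text
time: 17.3
ee_pos: [0.6412, -0.1268, 0.1188]
tcp_rot: [179.9, 0.0, 92.4]
wrist_force: [1.2, -1.2, 5.3]
opening: 0.0235
grasp_force: 44.3
```

Far lane reached. Now I'll feel for the right-hand stop.

Call:
play_rows:
  increments:
    - {"slide":[-4,0,0],"angular":[0,0,0],"claw":-1}
    - {"slide":[-4,0,0],"angular":[0,0,0],"claw":-1}
    - {"slide":[-4,0,0],"angular":[0,0,0],"claw":-1}
    - {"slide":[-4,0,0],"angular":[0,0,0],"claw":-1}
    - {"slide":[-2,0,0],"angular":[0,0,0],"claw":-1}
    - {"slide":[0,0,0],"angular":[0,0,0],"claw":-1}

```text
time: 17.9
ee_pos: [0.6419, -0.1442, 0.1187]
tcp_rot: [179.9, -0.0, 92.5]
wrist_force: [0.6, 0.2, 5.8]
opening: 0.0234
grasp_force: 44.3
```

Call:
play_rows:
  increments:
    - {"slide":[-2,0,0],"angular":[0,0,0],"claw":-1}
    - {"slide":[-1.5,0,0],"angular":[0,0,0],"claw":-1}
    - {"slide":[-1,0,0],"angular":[0,0,0],"claw":-1}
    - {"slide":[0,0,0],"angular":[0,0,0],"claw":-1}

```text
time: 18.3
ee_pos: [0.6418, -0.1472, 0.1182]
tcp_rot: [180.0, -0.2, 92.5]
wrist_force: [1.3, 6.6, 4.5]
opening: 0.0235
grasp_force: 44.2
```

The stop is met at the expected place. I'll relax the push, release and withdraw.

Call:
play_rows:
  increments:
    - {"slide":[0.8,0,0],"angular":[0,0,0],"claw":-1}
    - {"slide":[0,0,0],"angular":[0,0,0],"claw":0.2}
    - {"slide":[0,0,0],"angular":[0,0,0],"claw":0.2}
    - {"slide":[0,0,0],"angular":[0,0,0],"claw":0.2}
    - {"slide":[0,0,0],"angular":[0,0,0],"claw":0.2}
    - {"slide":[0,0,-15],"angular":[0,0,0],"claw":0.2}
    - {"slide":[0,0,-35],"angular":[0,0,0],"claw":0.2}
    - {"slide":[0,0,-40],"angular":[0,0,0],"claw":0.2}

```text
time: 19.1
ee_pos: [0.641, -0.1477, 0.2093]
tcp_rot: [-179.9, -0.0, 92.5]
wrist_force: [1.3, -0.6, 0.6]
opening: 0.0512
grasp_force: 0.0
```

Call:
play_rows:
  increments:
    - {"slide":[0,0,-40],"angular":[0,0,0],"claw":0.2}
    - {"slide":[0,-40,0],"angular":[0,0,0],"claw":0.2}
    - {"slide":[0,-40,0],"angular":[0,0,0],"claw":0.2}
    - {"slide":[0,-40,0],"angular":[0,0,0],"claw":0.2}
    - {"slide":[0,-40,0],"angular":[0,0,0],"claw":0.2}
    - {"slide":[0,-40,0],"angular":[0,0,0],"claw":0.2}
    - {"slide":[0,0,0],"angular":[0,0,0],"claw":0.2}
    - {"slide":[0,0,0],"angular":[0,0,0],"claw":0.2}

```text
time: 19.9
ee_pos: [0.4416, -0.1566, 0.25]
tcp_rot: [179.8, 0.1, 92.4]
wrist_force: [0.8, -0.8, 0.5]
opening: 0.0514
grasp_force: 0.0
```

Run:
```python
from h import *
t=bot.camera("top")[...,::-1];s=bot.camera("side")[...,::-1]
k=lambda im,x,y,w,h,f:cv2.resize(im[y:y+h,x:x+w],None,fx=f,fy=f,interpolation=2)
cv2.imwrite("pics/f.png",np.hstack([k(t,215,180,220,190,1.9),cv2.resize(s[190:330,230:360],(361,361))[:361,:380]]))
```

```text
(no output)
```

View pics/f.png

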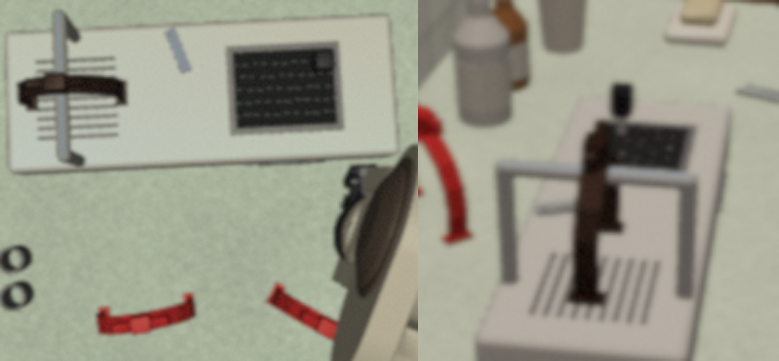

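The picture shows the headband square across the bar at (60,85) and the knob in the far-right corner of the gate at (323,62). Nothing else has moved, so I'll hand in.

```bash
python3 -c "
from workcell import bot
print(bot.job_done())"
```

```text
the job is handed in; nothing more can be done
None
```

The job is handed in, with no verdict returned: the last pictures show the headband released and hanging square on the bar, the lever home at the right end of the far lane, and nothing else visibly moved, at about 20 s of the 64 s allowed.

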